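# Reset the tripped neon power unit

## Task

The grey neon power unit on the bench has tripped. Its release notch is hidden somewhere along the front sill: feel for it with a light fingertip, press the catch inside it so that the cover springs open, then push the one popped-out breaker button fully in and come away clear. Only touch and press, never hard: nothing is to be picked up, and the other things on the bench and on the unit stay where they are.

Things in the scene. Friction and masses are not known exactly. Their poses are not given: they have to be found in the camera images.
- case: neon power unit: low grey steel box bolted to the bench, 400 mm wide (y), 220 mm deep (x = -120 front face to +100 mm rear), flat top 85 mm high. Origin on the bench plane; x to the rear (away from the robot at yaw 0), y along the front edge, z up; the offsets below are in this frame. White porcelain bushings 53 mm tall on its top at x = 76, y = +-165 mm
- sill_mid (a point): middle of the flat sill along the unit's front, on its top (x = -99, y = 0, 85 mm high). The sill spans x = -120 to -78 and y = -150 to +150 mm; end decks of the same height go on beyond. Somewhere in it, at a different place on each unit, is one notch in the same grey: 44 mm wide along y, open at the front face, reaching back to x = -82. If the notch is at y = 0 this point is in air
- catch (a joint): angle of the catch in the notch, a 40 mm wide spring lever: 0 at rest, 0.34 rad fully pressed. Its round thumb ridge runs along y at x = -100 mm, top 76 mm high (9 mm below the sill). Pressing the ridge down about 6 mm (4 N, 0.22 rad) frees the cover; full travel about 9 mm, 5 N. It springs back when let go
- cover (a joint): angle of the cover: 0 shut and latched, grows as it opens. Freed by the catch, its own spring swings it up in a second or two to a stop at 2.0 rad, leaning back past upright, where it stays. Hinged along y at x = 45 mm, 85 mm high; spans y = -148 to +148. Latched, it cannot be pried open
- cover_edge (a point): middle of the cover's front top edge: shut, at x = -61 mm, y = 0, 85 mm high, level with the sill; open, about 180 mm above the bench. A 17 mm wide groove lies between the shut cover and the sill (x = -78 to -61), with the cover's lip in it
- reset (a joint): travel of the popped-out breaker button in m: 0 = popped out, 0.008 = fully in, where it stays (about 4 N moves it, no spring)
- reset_top (a point): centre of the top of the popped-out breaker button: red, 13 mm across, white band below; 67 mm above the bench when out, 59 when in. One of three breakers at x = -22 mm, y = -65, 0 and +65 mm, on a panel 50 mm above the bench under the cover; which one is out differs. The other two are in, 59 mm high
- tape_roll: yellow roll of tape, a ring 42 mm across and 18 mm tall, standing on the power unit's left end deck; origin: centre of its underside
- marker: white marker pen with a blue cap, about 135 x 16 x 14 mm, lying on the bench between the robot and the power unit; origin: underside, 45 mm from its blank end
- screwdriver: screwdriver with an orange handle, 190 mm long, lying on the bench between the robot and the power unit; origin: on its underside
- graphite_block: dark graphite forming block, 150 x 55 x 40 mm, on the left; origin: centre of its underside
- tin: black round tin bowl, 110 mm across the rim, 40 mm tall, on the left; origin: centre of its underside
- electrode_jar: amber glass jar with a steel cap, 64 mm across, 85 mm tall, on the right; origin: centre of its underside
- brush: wooden-handled brush, 200 mm long, on the right; origin: on its underside

How it is judged:
On the way:
1. the cover has sprung open (value of joint cover above 1.3 rad), for 0.2 s.
At the end, for the whole second after the job is handed in: the cover stands open (beyond 1.3 rad), the popped-out breaker button is in to within 1.5 mm of its 8 mm travel, and every loose thing is within 25 mm of where it began (value of joint cover above 1.3 rad and value of joint reset above 0.0065 m and distance of each of tape_roll, marker, screwdriver, graphite_block, tin, electrode_jar, brush from where it was at the start of the episode below 0.025 m); the robot touches nothing.
It fails at once if a loose thing on the bench or on the unit is lifted, carried or knocked away (moved more than 25 mm) (not (distance of each of tape_roll, marker, screwdriver, graphite_block, tin, electrode_jar, brush from where it was at the start of the episode below 0.025 m)).
It fails at once if the fingers press on anything with more than 80 N (contact force between the fingers and anything else above 80 N).
It also fails if it takes over 72 s, if anything falls off the work surface, if the arm or the gripper's body presses on something with over 40 N, if the wrist force passes 120 N, or if a joint passes its speed limit or range.

## Robot

A 7-joint arm with a two-finger parallel gripper is mounted at the origin on the work surface. World frame = base frame: x ahead of the robot, y to its left, z up, the work surface at z = 0. Lengths are in m, angles in rad, forces in N, time in s.
With the tool pointing down it reaches from about 0.425 to 0.8 m from the base axis. Payload 8.3 kg.
Tool frame: the origin (TCP) lies at the very end of the fingers, on their centre line; the grasp point (between the pads) lies 19 mm behind it; z points along the fingers, y is the line along which they close (so a half turn about z gives the same grasp; the last joint's range is limited). The gripper opens to 85 mm and grips with 20 to 120 N. Pads are 22 mm wide; open, the fingers measure 114 mm over their backs; the gripper's body (76 mm by 85 mm) begins 54 mm behind the grasp point. The pads swing forward as they close: fully open they stand 13 mm farther back than shut.
Start: joints at [1.252, 0.383, 0.016, 1.37, -0.006, 1.388, -0.046], TCP at [0.158, -0.605, 0.231] pointing down, gripper open.
Joint ranges: [-2.95, 2.95], [-0.25, 2.06], [-1.52, 1.56], [0.18, 2.33], [-1.44, 4.58], [0.02, 2.06], [-3.01, 3.01]. Speed limits (rad/s): [2.39, 2.39, 3.01, 3.01, 3.14, 3.14, 3.14].

## Interface

Orientations are given as a unit quaternion [w, x, y, z].
In Python, from cell import r gives the robot as it stands. The module is installed in compiled form; this text tells all that it offers. Calls block until the motion is done:
- r.move_pose(position, orientation): joint-space move of the TCP to a pose.
- r.movel(position, ori=None, feed=0.15): straight line of the TCP; ori=None keeps the orientation; feed is the mean speed in m/s.
- r.move_joints(angles): joint-space move.
- r.ungrasp() and r.close(): open the fingers fully, or close them until they stop; the grip force is fixed at half the most.
- r.sleep(seconds).
- r.inverse_kinematics(position, orientation): joint angles nearest the present ones, or None.
- r.get_obs(): the state.
- r.camera(name): name is "scene" or "top" or "wrist"; returns the picture (420x560x3 uint8, red, green, blue); there is no depth.
- r.get_calibration(name): a dict with "mtx" (3x3 intrinsics, pixels), "dist_coeffs" ([k1, k2, p1, p2, k3] as OpenCV has them; the pictures are not rectified), "rvec" (rotation vector, rad) and "tvec" (3), from world to camera coordinates, as OpenCV has them. Camera axes: x right, y down, z forward; pixel columns grow to the right and rows downward; lengths in m; the calibration is good to about 2 mm. A picture is of the moment at which its call begins: read the wrist's pose just before it. get_calibration takes no time and is no camera call; for the wrist camera it gives the pose at the moment of the call.
A pose or a line that the arm cannot do raises r.MotionError and nothing moves.
- r.close_job(): hands the job in; it is judged then, once.
Trained networks look in the newest picture that a camera, given by its name, has taken for a name from the list of things; names that differ only in an ending like _2 or _b are one class to them, and where a whole thing is asked for, a point or a joint stands for the part that bears it (a point fixed in the world has none). Each returns a list of dicts, best first, with "p" (0 to 1); they miss things now and then, are a little off and sometimes report something else, mostly with a low value. They report only what shows in the picture. A call takes as long as a camera call.
- r.search_frame(camera, query): "xy" ([column, row] in pixels, amid what is visible of it).
- r.trace(camera, query): "region" (420x560 bool, what is visible of it) and "xy" ([column, row] in pixels, amid what is visible of it).
- r.landmark_of(camera, query): "xy" ([column, row] in pixels: a listed point, or the origin of a listed thing).
The state is a dict: "t": time; "qpos": joint angles; "joint_vel": joint speeds; "tau": joint torques, N m; "eef_pos": TCP position; "tool_rot": TCP orientation; "ft_force": force on the tool from outside, world axes, zero at the start; "ft_torque": the same for the moment, N m; "finger_gap": finger opening in m; "finger_force": force on a finger pad.
Only numpy, scipy, OpenCV 4.12 (cv2) and the standard library are available. Lean on these libraries where they do the work, as an engineer would, in place of code of your own. Each camera call takes 0.05 s, during which the arm holds its last target. There are 200 camera calls.

## Working session

There is one attempt and no reset: what is moved stays moved. The work goes in short steps, each a Python script; the robot and the scene stay as the last script left them, time stands still between calls to the robot, and variables do not carry over. Pictures are saved under pics/ and viewed, at most 10 in all, crops included, and the job is handed in when it is done.

```bash
mkdir -p pics; cat > h.py <<'E'
import numpy as np, cv2
from cell import r
def snap(c,f=None):
    im=r.camera(c)
    if f: cv2.imwrite('pics/'+f,im[:,:,::-1])
    return im
def ray(c,xy):
    k=r.get_calibration(c); R=cv2.Rodrigues(np.array(k['rvec'],float))[0]; t=np.array(k['tvec'],float).ravel()
    u=cv2.undistortPoints(np.array([[xy]],float),np.array(k['mtx']),np.array(k['dist_coeffs'])).ravel()
    return -R.T@t, R.T@np.array([u[0],u[1],1.])
def at_z(c,xy,z):
    o,d=ray(c,xy); return o+d*(z-o[2])/d[2]
def proj(c,P):
    k=r.get_calibration(c)
    return cv2.projectPoints(np.array(P,float).reshape(-1,1,3),np.array(k['rvec'],float),np.array(k['tvec'],float),np.array(k['mtx']),np.array(k['dist_coeffs']))[0].reshape(-1,2)
E
python3 - <<'E'
from h import *
o=r.get_obs(); print(o['t'],o['tool_rot'],o['ft_force'],o['finger_gap'])
Z={'case':0,'sill_mid':.085,'cover_edge':.085,'tape_roll':.085,'marker':0,'screwdriver':0}
for c in('top','scene'):
    snap(c,c+'0.png'); print(c,ray(c,(280,210))[0])
    for q,z in Z.items():
        for d in r.landmark_of(c,q)[:2]: print(c,q,round(d['p'],2),np.round(d['xy']),np.round(at_z(c,d['xy'],z),3))
E
```

```text
0.0 [-9.75877639e-04  9.91826560e-01  1.27589589e-01 -1.41983469e-04] [-0.0563042   0.31642828  0.32376731] 0.08592372868523454
top [0.3509049  0.00739297 1.06667707]
top case 0.93 [251. 190.] [0.642 0.075 0.   ]
top case 0.58 [254. 200.] [0.612 0.068 0.   ]
top sill_mid 0.93 [259. 215.] [0.551 0.05  0.085]
top cover_edge 0.94 [253. 199.] [0.593 0.064 0.085]
top tape_roll 0.51 [188. 202.] [0.596 0.234 0.085]
top marker 0.64 [247. 277.] [0.398 0.095 0.   ]
top screwdriver 0.69 [333. 274.] [ 0.393 -0.139  0.   ]
scene [1.26076324 0.50978509 0.68885557]
scene case 0.82 [279. 266.] [0.651 0.072 0.   ]
scene sill_mid 0.94 [295. 216.] [0.541 0.051 0.085]
scene cover_edge 0.76 [289. 226.] [0.586 0.06  0.085]
scene tape_roll 0.58 [350. 251.] [0.591 0.237 0.085]
scene marker 0.6 [148. 208.] [ 0.66  -0.435  0.   ]
scene marker 0.57 [331. 221.] [0.405 0.091 0.   ]
scene screwdriver 0.7 [273. 196.] [ 0.382 -0.139  0.   ]
scene screwdriver 0.38 [349. 253.] [0.507 0.202 0.   ]
```

View pics/top0.png

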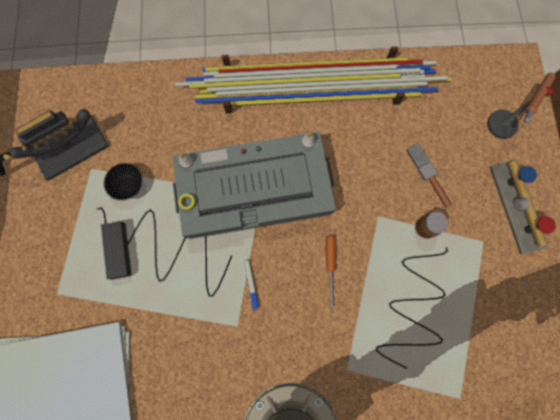

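View pics/scene0.png

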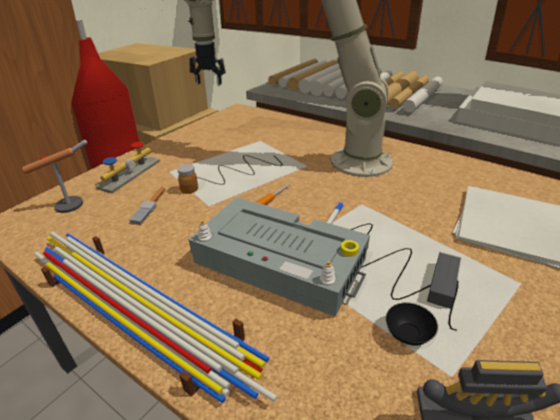

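The top view shows the unit at about (250,187), turned a few degrees, with something striped on the sill near (249,217). I'll zoom in there.

```bash
python3 - <<'E'
from h import *
im=cv2.imread('pics/top0.png')[125:245,165:345]
cv2.imwrite('pics/topc.png',cv2.resize(im,None,fx=4.4,fy=4.4,interpolation=cv2.INTER_CUBIC))
for n,xy in dict(rl=(173,155),rr=(327,135),fr=(335,212),fl=(185,236)).items(): print(n,at_z('top',xy,.085).round(3))
snap('top');d=r.trace('top','case')[0];print(d['p'])
m=d['region'].astype('uint8');c=max(cv2.findContours(m,0,2)[0],key=cv2.contourArea)
print(cv2.approxPolyDP(cv2.convexHull(c),6,True).reshape(-1,2).tolist())
E
```

```text
rl [0.727 0.273 0.085]
rr [ 0.76  -0.143  0.085]
fr [ 0.547 -0.146  0.085]
fl [0.506 0.242 0.085]
0.89
[[319, 133], [333, 179], [330, 215], [182, 235], [173, 155]]
```

View pics/topc.png

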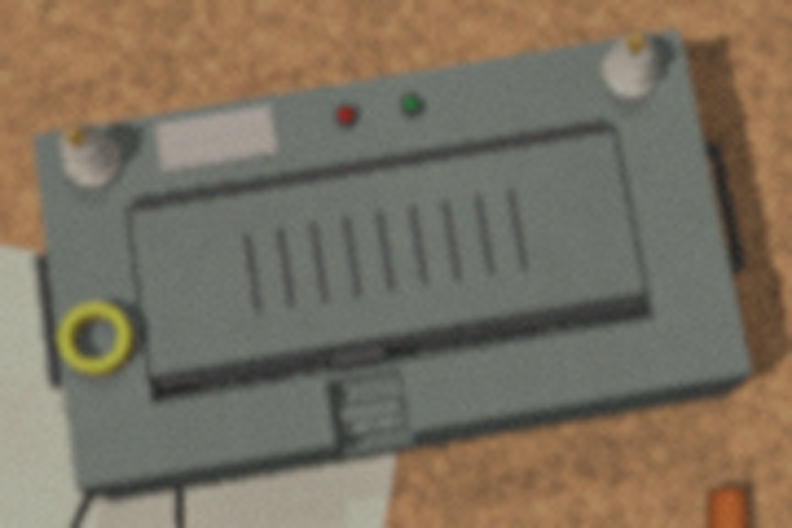

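The crop clearly shows a ridged recess in the sill, centred about (372,412) in the crop. Next I fit the unit's pose and place the notch in the case frame, and check both against the network points.

```bash
cat >> h.py <<'E'
def W(p,x,y,z):
    c,s=np.cos(p[2]),np.sin(p[2]); return np.array([p[0]+c*x-s*y,p[1]+s*x+c*y,z])
def C(p,P):
    c,s=np.cos(p[2]),np.sin(p[2]); dx,dy=P[0]-p[0],P[1]-p[1]; return np.array([c*dx+s*dy,-s*dx+c*dy])
E
python3 - <<'E'
from h import *
from scipy.optimize import least_squares
px=lambda a,b:(165+a/4.4-.4,125+b/4.4-.4)
# case xy(z=.085) vs crop px
obs=[(100,200,38,133),(100,-200,682,32),(-120,-200,748,376),(-120,200,82,486)]
U=np.array([px(a,b) for *_,a,b in obs])
f=lambda p:(proj('top',[W(p,x/1e3,y/1e3,.085) for x,y,*_ in obs])-U).ravel()
s=least_squares(f,[.64,.07,-.1]);p=s.x;print(p,s.fun.round(1))
np.save('pose.npy',p)
for n,q in dict(nl=(336,415),nr=(408,410),nbackL=(336,380),bl=(160,388),br=(648,308)).items(): print(n,C(p,at_z('top',px(*q),.085)).round(4))
for c,P in dict(a=(.551,.05),b=(.541,.051),ce=(.593,.064),ce2=(.586,.06)).items(): print(c,C(p,P).round(3))
c=r.get_calibration('wrist');print(np.array(ray('wrist',(280,210))))
E
```

```text
[0.64975484 0.06371357 0.10906893] [-0.3 -0.   0.3 -0.3  1.2 -0.  -1.1  0.2]
nl [-0.1028  0.0452]
nr [-0.1068  0.0032]
nbackL [-0.0821  0.0422]
bl [-0.0697  0.145 ]
br [-0.0694 -0.1465]
a [-0.1   -0.003]
b [-0.109 -0.001]
ce [-0.056  0.006]
ce2 [-0.064  0.003]
[[ 0.22319098 -0.58730711  0.37363769]
 [-0.26454167 -0.06542856 -0.96217872]]
```

Fit residuals are about 1 px and the cross-checks agree (groove edge at x≈-70, notch 42 mm wide). That puts the notch at y≈+23 mm and the yaw at 0.109. I'll go above it with fingers closed and the camera on the robot side.

```bash
cat >> h.py <<'E'
try: p=np.load('pose.npy')
except OSError: p=None
def Q(phi): return np.array([0,np.cos(phi/2),np.sin(phi/2),0])
E
python3 - <<'E'
from h import *
P=W(p,-.100,.023,.20)
for a in (0,np.pi,-np.pi,np.pi/2,-np.pi/2):
    print(round(a,2),[None if j is None else np.round(j,2).tolist() for j in (r.inverse_kinematics(P,Q(p[2]+a)),)])
r.close()
for a in (np.pi,-np.pi,0):
    if r.inverse_kinematics(P,Q(p[2]+a)) is not None: break
r.move_pose(P,Q(p[2]+a)); o=r.get_obs();print(a,o['t'],o['eef_pos'],o['ft_force'],o['finger_gap'])
snap('wrist','w1.png'); print(proj('wrist',[W(p,-.1,.023,.076),W(p,-.1,.001,.085),W(p,-.1,.045,.085),W(p,-.099,0,.085)]).round())
E
```

```text
0 [[0.5, 0.37, -0.89, 1.59, 0.29, 1.32, -1.89]]
3.14 [[0.57, 0.41, -0.99, 1.59, 0.35, 1.34, 1.22]]
-3.14 [[0.57, 0.41, -0.99, 1.59, 0.35, 1.34, 1.22]]
1.57 [[0.55, 0.4, -0.96, 1.59, 0.33, 1.33, -0.34]]
-1.57 [[0.72, 0.55, -1.28, 1.58, 0.53, 1.41, 2.65]]
3.141592653589793 4.3333 [0.5481192  0.07450003 0.19984496] [0.23465805 0.05456428 0.26244982] -0.00012526568192744526
[[283. 200.]
 [253. 203.]
 [313. 203.]
 [252. 205.]]
```

View pics/w1.png

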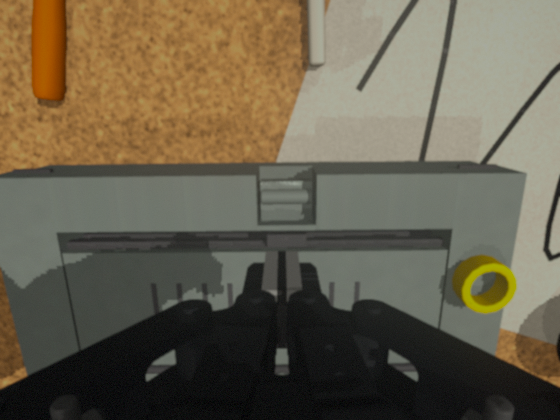

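The close view shows the notch at columns 258–315, rows 166–224, with the ridge near (285,197). That puts it at y≈+25.5 mm. I'll feel down in small steps with force checks.

```bash
cat >> h.py <<'E'
def down(x,y,z0,z1,fmax,step=.001,feed=.02):
    z=z0
    while z>z1:
        z-=step; r.movel(W(p,x,y,z),feed=feed)
        o=r.get_obs(); f=o['ft_force']
        print(round(z,4),o['eef_pos'][2].round(4),np.round(f,1))
        if f[2]>fmax: return z
    return z
E
python3 - <<'E'
from h import *
x,y=-.101,.0255
r.movel(W(p,x,y,.09))
z=down(x,y,.09,.0805,2.5,.002)
if z<.0815:
    z=down(x,y,z,.0675,9)
    r.sleep(.3)
r.movel(W(p,x-.01,y,.15)); r.movel(W(p,x-.03,y,.26)); r.sleep(2)
snap('scene','s2.png'); snap('wrist','w2.png')
for c in('scene','wrist'):
    for d in r.landmark_of(c,'reset_top')[:2]: print(c,d['p'],d['xy'],C(p,at_z(c,d['xy'],.067)).round(4))
print(r.get_obs()['t'])
E
```

```text
0.088 0.0886 [-0.5  0.8  0.6]
0.086 0.086 [ 0.4  0.5 -0.1]
0.084 0.0838 [-0.5  0.4 -0.2]
0.082 0.0818 [-0.7 -0.6  0.1]
0.08 0.0798 [ 0.4 -0.2 -0.2]
0.079 0.0789 [-0.2 -0.2  0.9]
0.078 0.0779 [ 0.3 -0.3 -0.1]
0.077 0.0769 [-0.3  0.1  0.1]
0.076 0.0759 [-0.  -0.   0.7]
0.075 0.0749 [-0.4  0.8 -0.2]
0.074 0.0741 [ 1.1 -0.2  1.5]
0.073 0.073 [-1.1  0.   1.8]
0.072 0.0719 [-1.2  0.5  2.8]
0.071 0.0709 [-1.5 -0.7  2.4]
0.07 0.0699 [-3.2  0.   2.5]
0.069 0.069 [-2.8  0.2  3.5]
0.068 0.0678 [-0.7  0.   3. ]
0.067 0.067 [-2.6  0.9  4.1]
scene 0.62 [333.0, 218.9] [-0.1663  0.0854]
13.8667
```

View pics/s2.png

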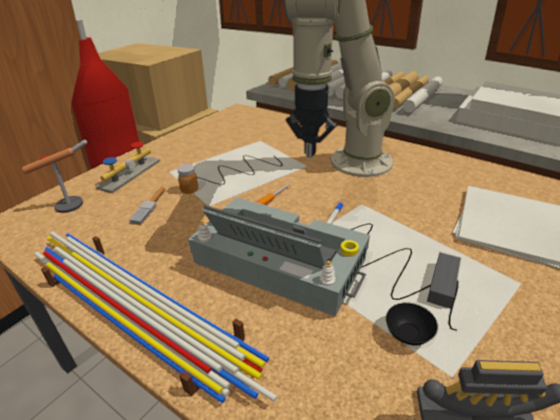

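View pics/w2.png

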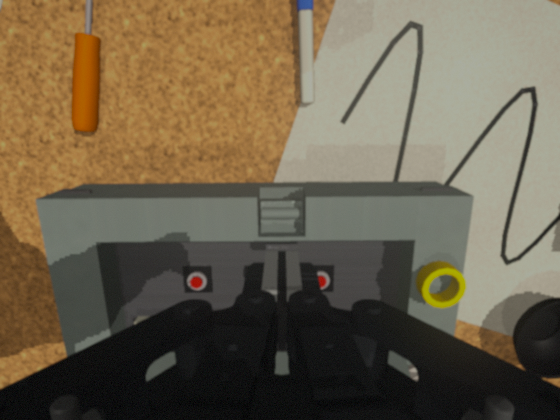

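The cover is standing open. In the wrist view the outer buttons show at (197,282) and (321,282); the fingers hide the middle one. I'll shift back and look again.

```bash
python3 - <<'E'
from h import *
r.movel(W(p,-.16,-.03,.27)); im=snap('wrist')
for n,y in dict(a=-.065,b=0,c=.065).items(): print(n,proj('wrist',[W(p,-.022,y,.059),W(p,-.022,y,.067),W(p,-.022,y,.05)]).round(1).tolist())
for q in('reset_top',):
    for d in r.landmark_of('wrist',q)[:3]: print(d['p'],d['xy'],C(p,at_z('wrist',d['xy'],.067)).round(4))
q=proj('wrist',[W(p,-.022,0,.06)])[0].astype(int)
c=im[max(0,q[1]-60):q[1]+60,max(0,q[0]-120):q[0]+120]; print(q)
cv2.imwrite('pics/w3.png',cv2.resize(c[:,:,::-1],None,fx=3.3,fy=3.3,interpolation=cv2.INTER_CUBIC))
E
```

```text
a [[248.4, 302.5], [247.7, 306.4], [249.1, 298.3]]
b [[307.8, 302.5], [308.3, 306.4], [307.2, 298.3]]
c [[367.0, 302.4], [368.7, 306.3], [365.2, 298.2]]
[307 303]
```

View pics/w3.png

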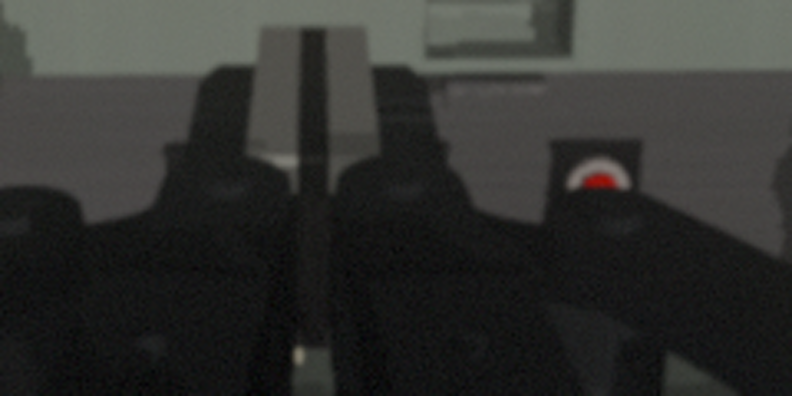

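The fingers still block this view. Hovering with the TCP over the breaker row puts the buttons above the fingertips in the picture, as the notch was before.

```bash
python3 - <<'E'
from h import *
r.movel(W(p,-.03,.0,.24)); im=snap('wrist')
for n,y in dict(a=-.065,b=0,c=.065).items():
    print(n,proj('wrist',[W(p,-.022,y,.059),W(p,-.022,y,.067)]).round(1).tolist())
hs=cv2.cvtColor(im,cv2.COLOR_RGB2HSV); m=(((hs[...,0]<8)|(hs[...,0]>172))&(hs[...,1]>170)&(hs[...,2]>90)).astype('uint8')
n,_,st,ce=cv2.connectedComponentsWithStats(m)
for i in range(1,n):
    if st[i,4]>15: print(st[i].tolist(),ce[i].round(1),C(p,at_z('wrist',ce[i],.059)).round(4),C(p,at_z('wrist',ce[i],.067)).round(4))
for d in r.landmark_of('wrist','reset_top')[:3]: print(d['p'],d['xy'],C(p,at_z('wrist',d['xy'],.067)).round(4))
cv2.imwrite('pics/w4.png',cv2.resize(im[120:300,150:450][:,:,::-1],None,fx=2.6,fy=2.6))
print(r.get_obs()['t'])
E
```

```text
a [[210.9, 193.5], [209.2, 195.6]]
b [[281.6, 193.5], [281.6, 195.5]]
c [[352.3, 193.4], [354.0, 195.5]]
[206, 187, 12, 12, 117] [211.5 192.6] [-0.0229 -0.0644] [-0.0247 -0.0628]
[347, 186, 12, 12, 118] [352.4 191.7] [-0.0237  0.065 ] [-0.0255  0.0634]
[276, 188, 13, 13, 129] [281.9 194.1] [-0.0214  0.0003] [-0.0233  0.0003]
0.76 [281.9, 195.3] [-0.0221  0.0001]
15.7
```

View pics/w4.png

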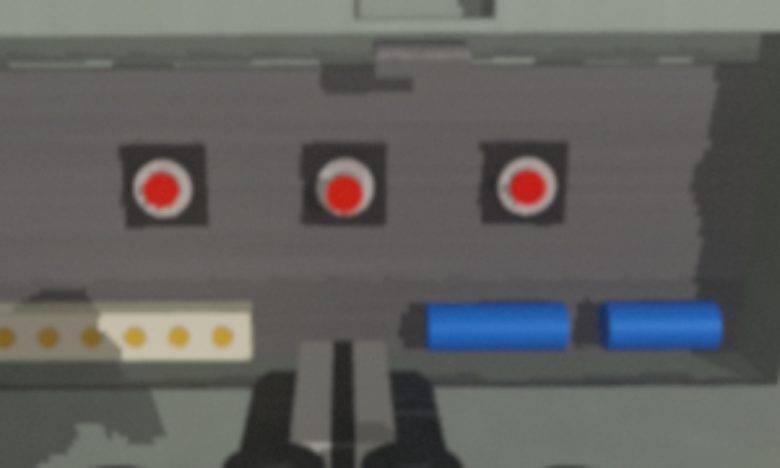

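The centre button (282,194) is the popped one: it is larger, offset in its ring, and the network agrees. I'll press it at (-23, 0) mm.

```bash
python3 - <<'E'
from h import *
x,y=-.0228,0.
r.movel(W(p,x,y,.075),feed=.1)
down(x,y,.070,.0575,9)
r.sleep(.2)
r.movel(W(p,x,y,.12),feed=.08); r.movel(W(p,-.03,0,.24)); im=snap('wrist')
hs=cv2.cvtColor(im,cv2.COLOR_RGB2HSV); m=(((hs[...,0]<8)|(hs[...,0]>172))&(hs[...,1]>170)&(hs[...,2]>90)).astype('uint8')
n,_,st,ce=cv2.connectedComponentsWithStats(m)
for i in range(1,n):
    if st[i,4]>15: print(st[i].tolist(),ce[i].round(1),C(p,at_z('wrist',ce[i],.059)).round(4))
cv2.imwrite('pics/w5.png',cv2.resize(im[120:300,150:450][:,:,::-1],None,fx=2.6,fy=2.6))
print(r.get_obs()['t'],r.get_obs()['ft_force'])
E
```

```text
0.069 0.0688 [ 0.4 -0.3 -0.4]
0.068 0.068 [-0.2 -0.1  0.6]
0.067 0.0671 [0.6 0.1 1.3]
0.066 0.0662 [0.6 0.2 3.4]
0.065 0.0651 [0.5 0.2 2.7]
0.064 0.064 [0.6 0.6 3. ]
0.063 0.0629 [0.5 0.6 2.5]
0.062 0.0619 [1.8 0.9 2.1]
0.061 0.0609 [0.9 0.9 2.2]
0.06 0.0599 [0.7 0.9 2.3]
0.059 0.0592 [0.3 0.5 4.4]
0.058 0.0591 [-3.4 -0.6 12.3]
[347, 187, 13, 12, 121] [353.1 192.5] [-0.024   0.0653]
[206, 188, 12, 12, 116] [211.6 193.5] [-0.0231 -0.064 ]
[277, 188, 12, 11, 113] [282.3 193. ] [-0.0235  0.0006]
22.825 [0.18756962 0.52103084 0.55327657]
```

View pics/w5.png

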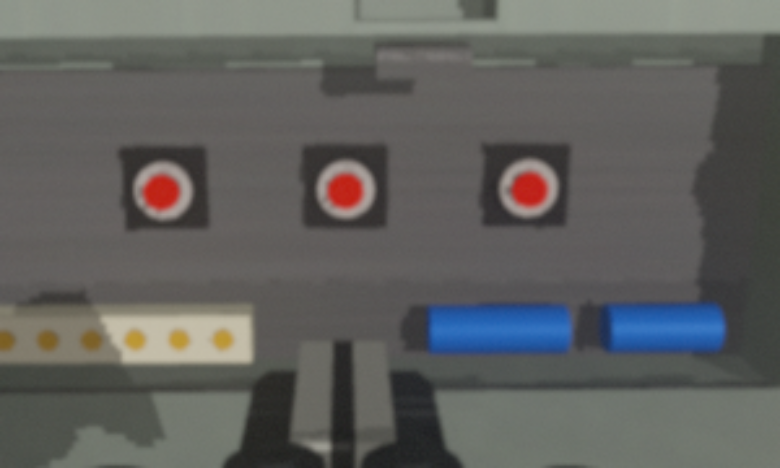

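All three buttons now look alike, with the centre one at (282,193), and it hit a hard stop at 59 mm. I'll back away and hand in.

```bash
python3 - <<'E'
from h import *
r.movel(W(p,-.13,0,.28)); r.sleep(.5); print(r.close_job())
E
```

```text
the job is handed in; nothing more can be done
None
```

The cover sprang open, the popped-out centre breaker button is pushed in to its stop at 59 mm, the arm is clear, and the job is handed in; the judge's verdict was not reported back.

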